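# Load the engraver's slide and tap it up to its mark

### The job

Take the green blank out of the grey rack and lay it flat between the two blue cheeks of the engraver's carriage, lowering it right down onto the carriage before you let go. Then slide the loaded carriage gently towards the red mark: first bring it to rest one or two centimetres short, then nudge it on in small taps until the yellow pointer is level with the red mark, without going past it. Leave the red spool, the glue bottle, the orange block and the brush where they are.

Things in the scene. Friction and masses are not known exactly. Their poses are not given: they have to be found in the camera images.
- bed: Fixed aluminium bed of the slide, 150 (x) by 270 (y) by 24 mm, white scale strip (top 30 mm above bench) along its +x edge, black motor 50 wide, 51 mm high at its +y end (y = 147 to 202 mm). Origin: centre of its underside, on the bench. The carriage slides along the bed's y axis, on the line x = 0; the red mark lies to the +y side of where the carriage starts.
- carriage (a joint): Travel of the carriage along the bed's +y in m, 0 to 0.17; it starts near 0. At 0 the carriage's centre is 85 mm to the -y side of the bed's centre. A stiff friction slide: 6 to 9 N (a little more with speed) moves it, and it stops when the push stops; it does not spring back.
- nest (a point): Centre of the carriage's flat top between the cheeks, where the middle of the blank's underside belongs; 45 mm above the bench; axes as the bed's. The carriage is a dark steel plate 90 (x) by 68 (y) by 14 mm with two upright blue cheeks, each 44 long (x), 8 thick (y), 40 mm tall above the plate; inner faces at y = -22 and +22, outer at -30 and +30 mm from here. Open at both x ends.
- push_face (a point): Centre of the outer face of the -y cheek, 65 mm above the bench (cheek top 85 mm, plate top 45 mm): a good place to push the carriage towards +y. Below it the plate sticks out 4 mm behind the face. Axes as the bed's.
- pointer (a point): Tip of the small yellow pointer on the carriage's +x side, 56.5 mm in +x from the carriage's centre, at the same y as the centre of the nest; axes as the bed's.
- mark: Red mark, a block 14 (x) by 8 (y) by 14 mm high fixed on the scale strip of the bed, axes as the bed's. Origin: centre of its underside. The pointer is at the mark when the two have the same y in the bed's frame; the pointer passes clear of it. It is 45 to 140 mm ahead of the pointer at the start.
- rack: Fixed grey plastic rack: a plate 96 (x) by 60 (y) by 6 mm with two upright end walls, each 10 mm thick (x), 44 mm wide (y), tops 40 mm above the bench, 64 mm apart inside (along x). Open along both long (y) sides. Origin: centre of its underside, on the bench.
- blank: Loose green plastic blank, 56 (x) by 36 (y) by 26 mm high, 50 to 105 g. Origin: centre of its underside. It starts flat in the rack, ends close to the end walls, so it can only be taken across its 36 mm width; in the carriage the cheeks cover its long sides, so there it can only be held by its two ends (56 mm). Loaded, its x axis lies along the bed's x, either way round.
- mat: Fixed black rubber mat 120 by 120 by 3 mm on the bench, kept clear; the blank can be set down here to change the grip. Origin: centre of its underside.
- spool: Red spool 50 mm in diameter, 22 mm high, loose; leave it where it is. Origin: centre of its underside.
- glue: White glue bottle with blue cap, 28 mm in diameter, 100 mm tall, standing loose; leave it. Origin: centre of its underside.
- sample: Orange finished block, 56 by 36 by 26 mm, loose; not the one to load, leave it. Origin: centre of its underside.
- brush: Brush with yellow handle lying near the robot; leave it. Origin: underside, under its middle.

How it is judged:
On the way, in this order (a step that is already met when the one before it is completed fails the run):
1. The blank lies flat in the nest between the cheeks, let go and at rest (x of blank in the frame of nest between -0.012 and 0.012 m and y of blank in the frame of nest between -0.008 and 0.008 m and z of blank in the frame of nest between -0.004 and 0.005 m and angle between blank's own z axis and vertical below 0.1 rad and linear speed of blank below 0.02 m/s and contact force between the fingers and blank below 0.05 N), for 0.2 s.
2. The loaded carriage has come to rest 6 to 30 mm short of the mark (y of pointer in the frame of mark between -0.03 and -0.006 m and velocity of joint carriage between -0.003 and 0.003 m/s), for 0.2 s.
At the end, for the whole second after the job is handed in: The blank lies flat on the carriage between the cheeks, at rest and released, its middle within 12 mm of the nest's centre along x and 8 mm along y; the pointer is within 4 mm of the middle of the red mark along the slide and the carriage is at rest (x of blank in the frame of nest between -0.012 and 0.012 m and y of blank in the frame of nest between -0.008 and 0.008 m and z of blank in the frame of nest between -0.004 and 0.005 m and angle between blank's own z axis and vertical below 0.1 rad and linear speed of blank below 0.02 m/s and y of pointer in the frame of mark between -0.004 and 0.004 m and velocity of joint carriage between -0.003 and 0.003 m/s); the robot touches nothing.
It fails at once if The carriage overshoots: pointer more than 6 mm past the middle of the mark (y of pointer in the frame of mark above 0.006 m).
It fails at once if The carriage is shoved faster than 0.2 m/s (velocity of joint carriage above 0.2 m/s).
It fails at once if The blank is let go more than 8 mm above the carriage's top, over the nest (horizontal distance between blank and nest below 0.03 m and z of blank in the frame of nest above 0.008 m and contact force between the fingers and blank below 0.02 N).
It fails at once if The spool, glue bottle, orange block or brush is moved by more than 30 mm (distance of any of spool, glue, sample, brush from where it was at the start of the episode above 0.03 m).
It also fails if it takes over 72 s, if anything falls off the work surface, if the arm or the gripper's body presses on something with over 40 N, if the wrist force passes 120 N, or if a joint passes its speed limit or range.

### The arm

A 6-joint arm with a two-finger parallel gripper is mounted at the origin on the work surface. World frame = base frame: x ahead of the robot, y to its left, z up, the work surface at z = 0. Lengths are in m, angles in rad, forces in N, time in s.
With the tool pointing down it reaches from about 0.3 to 0.75 m from the base axis. Payload 8.5 kg.
Tool frame: the origin (TCP) lies at the very end of the fingers, on their centre line; the grasp point (between the pads) lies 19 mm behind it; z points along the fingers, y is the line along which they close (so a half turn about z gives the same grasp; the last joint's range is limited). The gripper opens to 85 mm and grips with 20 to 120 N. Pads are 22 mm wide; open, the fingers measure 114 mm over their backs; the gripper's body (76 mm by 85 mm) begins 54 mm behind the grasp point. The pads swing forward as they close: fully open they stand 13 mm farther back than shut.
Start: joints at [-1.474, 0.381, 1.297, -0, 1.464, -0.215], TCP at [0.169, -0.523, 0.231] pointing down, gripper open.
Joint ranges: [-3.11, 3.11], [-0.89, 2.33], [0.22, 2.48], [-1.42, 4.56], [0.17, 2.85], [-2.88, 2.88]. Speed limits (rad/s): [2.39, 2.39, 3.14, 3.14, 3.14, 3.14].

### API

Orientations are given as a unit quaternion [w, x, y, z].
In Python, from station import r, read_camera, camera_info, workorder gives the robot as it stands. The module is installed in compiled form; this text tells all that it offers.
- The arm moves only by the shell command python3 -m jog 'ROWS' [OPENING]. ROWS is JSON, a list of rows, each a list of 4 numbers: the shift along the tool's x, y, z in cm, then the turn about the tool's z in degrees. In form: [[x, y, z, spin], ...]. A call has 1 to 20 rows; each row shifts and turns the commanded pose from where the row before left it, along the tool's axes as they then stand; what a row does not reach is not made up. A row lasts 1/10 s, in which the tool goes at most 50 mm and 8.59 degrees, less where a joint would pass 70% of its speed; a pose out of reach is approached as far as the arm can. A call is refused whole if a number of a shift passes 5 or a number of a turn 8.59, either way. A call with a gripper value outside its range is refused whole. OPENING is the closure, from -1 (fully open) to 1 (shut), set as the call begins (- or left out, the last holds). The fingers move at their own pace and stop on an object; the grip force is fixed at half the most. Time passes only in rows, so rows that do not move let the fingers close. It gives the time, the measured TCP pose, the force, the opening and the grip force at its end, in the units of the state.
- r.get_state(): the state, without advancing time (a new reading comes with each control period).
- read_camera(name): name is "scene" or "side" or "wrist"; returns (picture, depth): 384x512x3 uint8, red, green, blue; 384x512 float32, m along the optical axis (not along the pixel's ray), 0 where there is no reading.
- camera_info(name): a dict with "mtx" (3x3 intrinsics, pixels), "world_from_camera" (4x4, takes a point from camera to world coordinates); the wrist camera has in their place "T_tool_cam" (4x4, takes a point from camera to tool coordinates, whose origin is the TCP and whose axes are the flange's). Camera axes: x right, y down, z forward; pixel columns grow to the right and rows downward; lengths in m; the calibration is good to about 2 mm. A picture is of the moment at which its call begins: read the wrist's pose just before it. camera_info takes no time and is no camera call.
- workorder.finish_job(): hands the job in; it is judged then, once.
The state is a dict: "time_s": time; "joints": joint angles; "qvel": joint speeds; "effort": joint torques, N m; "position": TCP position; "tcp_rot": TCP orientation; "wrist_force": force on the tool from outside, world axes, zero at the start; "moment": the same for the moment, N m; "grip_width": finger opening in m; "finger_force": force on a finger pad.
Only numpy, scipy, OpenCV 4.12 (cv2) and the standard library are available. Lean on these libraries where they do the work, as an engineer would, in place of code of your own. Each camera call takes 0.05 s, during which the arm holds its last target. There are 200 camera calls.

## Working session

There is one attempt and no reset: what is moved stays moved. The work goes in short steps, Python scripts to look and compute and a shell command to move; the robot and the scene stay as the last step left them, time stands still between calls to the robot, and variables do not carry over. Pictures are saved under pics/ and viewed, at most 10 in all, crops included, and the job is handed in when it is done.

```bash
mkdir -p pics; cat > h.py <<'E'
import numpy as np, cv2
from station import r, read_camera, camera_info
def snap(n):
    p,d=read_camera(n); return p,d
def cloud(n,d):
    i=camera_info(n);K=np.array(i["mtx"]);T=np.array(i["world_from_camera"])
    v,u=np.mgrid[:384,:512]; P=np.stack([(u-K[0,2])/K[0,0]*d,(v-K[1,2])/K[1,1]*d,d],-1)
    return P@T[:3,:3].T+T[:3,3]
E
python3 - <<'E'
from h import *
s=r.get_state();print({k:np.round(v,3).tolist() for k,v in s.items()})
a,d=snap("scene");b,e=snap("side")
np.savez("v.npz",a=a,d=d,b=b,e=e)
for n,p in(("scene",a),("side",b)):
    cv2.imwrite(f"pics/{n}.png",cv2.resize(p[:,:,::-1],(800,600)))
    print(np.round(camera_info(n)["world_from_camera"],3).tolist())
print(camera_info("wrist"))
E
```

```text
{'time_s': 0.0, 'joints': [-1.474, 0.381, 1.298, 0.0, 1.464, -0.215], 'qvel': [0.001, -0.002, -0.0, -0.0, 0.0, 0.003], 'effort': [-0.0, -44.846, -23.127, -0.0, 0.005, -0.0], 'position': [0.169, -0.523, 0.231], 'tcp_rot': [-0.001, 0.988, 0.155, 0.0], 'wrist_force': [-0.158, -0.427, -0.291], 'moment': [0.003, 0.048, 0.016], 'finger_force': 0.0, 'grip_width': 0.085}
[[-0.706, 0.466, -0.532, 1.037], [0.708, 0.465, -0.532, 0.452], [-0.001, -0.752, -0.659, 0.663], [0.0, 0.0, 0.0, 1.0]]
[[-0.723, -0.379, 0.578, -0.042], [-0.691, 0.42, -0.589, 0.612], [-0.02, -0.825, -0.565, 0.644], [0.0, 0.0, 0.0, 1.0]]
{'mtx': array([[267.73822814,   0.        , 254.33861359],
       [  0.        , 267.73822814, 194.39022297],
       [  0.        ,   0.        ,   1.        ]]), 'T_tool_cam': array([[-1.50666139e-03, -9.62952697e-01, -2.69666152e-01,
         6.77892140e-02],
       [ 9.99997809e-01, -1.05898435e-03, -1.80558903e-03,
         1.94287974e-04],
       [ 1.45312459e-03, -2.69668282e-01,  9.62952183e-01,
        -1.41834475e-01],
       [ 0.00000000e+00,  0.00000000e+00,  0.00000000e+00,
         1.00000000e+00]])}
```

View pics/scene.png

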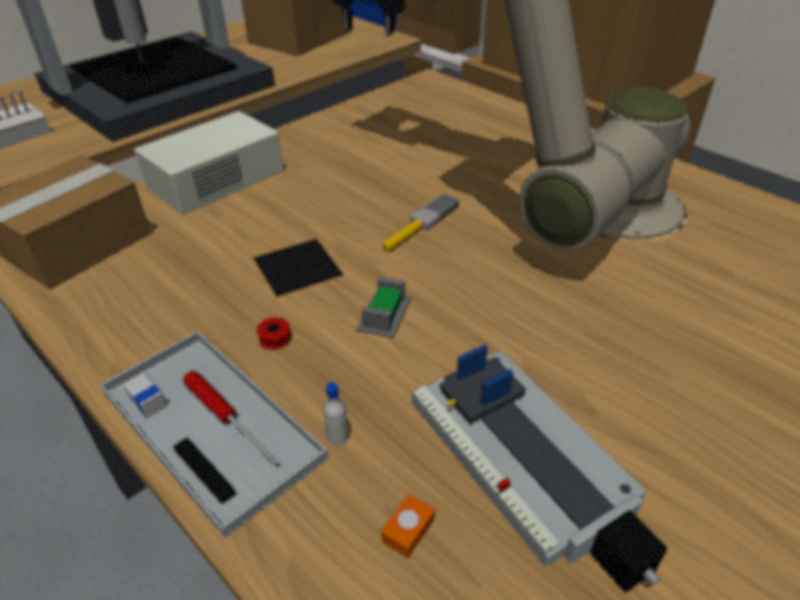

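View pics/side.png

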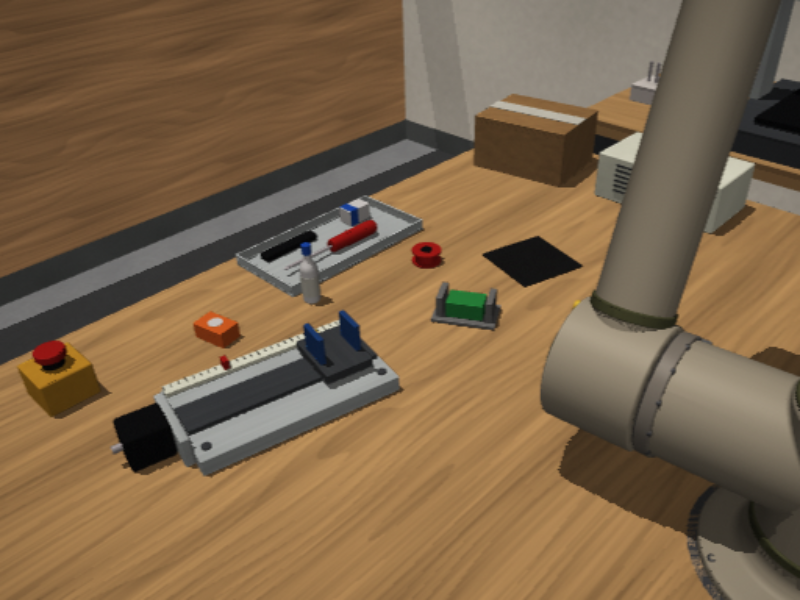

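Scene view: green blank in its rack at about (385,303), mat (298,266), cheeks (472,360) and (497,386), pointer (451,403), red mark (504,484). The spool, glue and orange block stand clear. The side view shows the same layout, with the blank at (466,304) and the mark at (225,362).

```bash
python3 - <<'E'
from h import *
v=np.load("v.npz")
rng={"green":((45,110,50),(85,255,255)),"blue":((108,120,50),(125,255,255)),"red":((0,150,60),(6,255,255)),"yellow":((22,150,90),(34,255,255)),"orange":((7,190,120),(16,255,255))}
for n,a,d in(("scene",v["a"],v["d"]),("side",v["b"],v["e"])):
    P=cloud(n,d);H=cv2.cvtColor(a,cv2.COLOR_RGB2HSV)
    for c,(lo,hi) in rng.items():
        m=cv2.inRange(H,lo,hi)
        k,L,S,C=cv2.connectedComponentsWithStats(m)
        for i in range(1,k):
            if S[i,4]<15: continue
            Q=P[(L==i)&(d>0)]
            if len(Q)<5 or Q[:,0].max()>1.2: continue
            z=np.percentile(Q[:,2],95); T=Q[Q[:,2]>z-.006]
            R=cv2.minAreaRect((T[:,:2]*1000).astype(np.float32))
            print(n,c,np.round(C[i]/.64),S[i,4],"med",np.round(np.median(Q,0),3),"ztop",round(z,3),"rect",np.round(R[0],1),np.round(R[1],1),round(R[2],1))
    # low-sat dark mat
    m=(cv2.inRange(H,(0,0,0),(180,255,40))>0)&(np.abs(P[...,2]-.003)<.008)&(d>0)
    k,L,S,C=cv2.connectedComponentsWithStats(m.astype(np.uint8))
    for i in range(1,k):
        if S[i,4]>400:
            Q=P[L==i];R=cv2.minAreaRect((Q[:,:2]*1000).astype(np.float32));print(n,"dark",C[i]/.64,[np.round(x,1) for x in R])
E
```

```text
scene green [386. 298.] 224 med [ 0.537 -0.093  0.032] ztop 0.034 rect [536.8 -94.4] [56.9 35.1] 29.2
scene blue [368.  10.] 231 med [-0.808 -1.611 -0.144] ztop 0.294 rect [ 177.5 -518.6] [11.1 78.1] 4.3
scene blue [473. 360.] 143 med [0.575 0.11  0.073] ztop 0.086 rect [577.3 109.1] [ 6.8 39.6] 76.5
scene blue [496. 387.] 192 med [0.588 0.159 0.07 ] ztop 0.086 rect [587.  158.2] [ 8.8 40.6] 79.3
scene blue [332. 389.] 54 med [0.749 0.038 0.099] ztop 0.101 rect [747.8  36.7] [14.9 11.2] 52.1
scene blue [146. 394.] 83 med [ 0.892 -0.175  0.033] ztop 0.035 rect [ 891.2 -173.8] [29.6 16.7] 0.2
scene red [273. 333.] 299 med [ 0.698 -0.164  0.021] ztop 0.023 rect [ 694.6 -170.9] [50.1 44.8] 63.7
scene red [208. 395.] 376 med [ 0.835 -0.121  0.026] ztop 0.029 rect [ 833.4 -126.5] [97.2 20.8] 89.6
scene red [503. 484.] 31 med [0.675 0.243 0.044] ztop 0.045 rect [674.3 242.7] [12.8  7.2] 5.7
scene yellow [401. 235.] 187 med [ 0.387 -0.213  0.016] ztop 0.021 rect [ 380.7 -216.2] [96.3 17.7] 7.8
scene orange [407. 522.] 465 med [0.782 0.193 0.026] ztop 0.028 rect [775.  190.5] [56.  36.1] 12.2
[... 397 characters left out ...]
7] 13.6
side blue [349. 330.] 201 med [0.57  0.109 0.069] ztop 0.086 rect [572.9 106. ] [ 7.3 44.5] 78.0
side blue [314. 343.] 203 med [0.581 0.159 0.072] ztop 0.086 rect [585.5 156.7] [ 8.  44.5] 77.5
side red [352. 234.] 256 med [ 0.823 -0.125  0.024] ztop 0.03 rect [ 827.4 -129.8] [23.  96.3] 1.2
side red [426. 255.] 249 med [ 0.689 -0.166  0.021] ztop 0.024 rect [ 694.3 -172.5] [44.7 49.2] 43.4
side red [224. 362.] 37 med [0.67  0.241 0.041] ztop 0.046 rect [671.8 240.2] [ 6.5 14.2] 76.6
side orange [214. 323.] 177 med [0.77  0.191 0.026] ztop 0.028 rect [774.6 188.6] [57.4 36.1] 12.7
side dark [531.1802974  260.62529043] [array([ 561.2, -288.3]), array([119.8, 127. ]), np.float64(72.3)]
```

```bash
python3 -m jog '[[0,0,0,-6.1],[0,0,0,-6.1],[3.34,-1.17,0.5,0],[3.34,-1.17,0.5,0],[3.34,-1.17,0.5,0],[3.34,-1.17,0.5,0],[3.34,-1.17,0.5,0],[3.34,-1.17,0.5,0],[3.34,-1.17,0.5,0],[3.34,-1.17,0.5,0],[3.34,-1.17,0.5,0],[3.34,-1.17,0.5,0],[3.34,-1.17,0.5,0],[3.34,-1.17,0.5,0],[3.34,-1.17,0.5,0],[3.34,-1.17,0.5,0],[3.34,-1.17,0.5,0],[3.34,-1.17,0.5,0]]' -1; python3 -m jog '[[0,0,0,0],[0,0,0,0],[0,0,0,0]]'
cat >> h.py <<'E'
from scipy.spatial.transform import Rotation as Ro
def pose():
    s=r.get_state();q=np.array(s["tcp_rot"]);R=Ro.from_quat(q[[1,2,3,0]]).as_matrix();return np.array(s["position"]),R,s
def yaw(R): return np.degrees(np.arctan2(R[1,0],R[0,0]))
def wrist():
    p,R,s=pose();a,d=read_camera("wrist");i=camera_info("wrist");K=i["mtx"];T=i["T_tool_cam"]
    v,u=np.mgrid[:384,:512]; ray=np.stack([(u-K[0,2])/K[0,0],(v-K[1,2])/K[1,1],np.ones(u.shape)],-1)
    W=(ray*d[...,None])@T[:3,:3].T+T[:3,3]
    return a,d,W@R.T+p,p,R
def tops(a,d,P,lo,hi,minpix=60,tol=.004):
    H=cv2.cvtColor(a,cv2.COLOR_RGB2HSV);m=cv2.inRange(H,lo,hi);k,L,S,C=cv2.connectedComponentsWithStats(m);o=[]
    for i in range(1,k):
        if S[i,4]<minpix: continue
        Q=P[(L==i)&(d>0)]
        if len(Q)<9: continue
        z=np.percentile(Q[:,2],90);T=Q[abs(Q[:,2]-z)<tol];R=cv2.minAreaRect((T[:,:2]*1000).astype(np.float32))
        o.append((C[i],S[i,4],z,R)); print(np.round(C[i]),S[i,4],"z",round(z,4),[np.round(x,1) for x in R])
    return o
def delta(p,R,x,y,z): return np.round((R.T@(np.array([x,y,z])-p))*100,2)
E
python3 - <<'E'
from h import *
a,d,P,p,R=wrist();print(p,yaw(R))
tops(a,d,P,(45,110,40),(85,255,255))
cv2.imwrite("pics/w1.png",a[:,:,::-1])
E
```

```text
time_s: 1.9
position: [0.5381, -0.0924, 0.1509]
tcp_rot: [-0.0, 0.966, 0.259, -0.0]
wrist_force: [0.4, -0.6, 0.3]
grip_width: 0.0854
finger_force: 0.0
time_s: 2.2
position: [0.537, -0.0943, 0.1513]
tcp_rot: [-0.0, 0.966, 0.259, -0.0]
wrist_force: [0.5, -0.1, -0.8]
grip_width: 0.0854
finger_force: 0.0
[ 0.53698097 -0.09428955  0.15130908] 30.02965626788684
[256. 185.] 1926 z 0.032 [array([539.9, -94.3]), array([55.6, 35. ]), np.float64(29.1)]
```

View pics/w1.png

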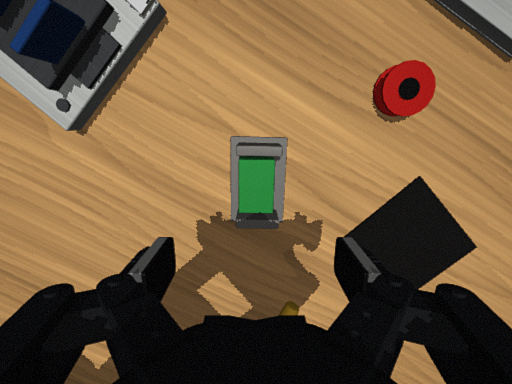

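The wrist view shows the blank centred at (256,187) in the rack with both long sides free. I'll go down and grip it.

```bash
python3 -m jog '[[0.22,0.12,2,0.9],[0,0,3,0],[0,0,3,0],[0,0,2,0],[0,0,1.5,0],[0,0,1.2,0],[0,0,1.1,0],[0,0,0,0],[0,0,0,0]]' && python3 -m jog '[[0,0,0,0],[0,0,0,0],[0,0,0,0],[0,0,0,0],[0,0,0,0],[0,0,0,0],[0,0,0,0],[0,0,0,0]]' 1; python3 -m jog '[[0,0,-0.5,0],[0,0,-1,0],[0,0,-2,0],[0,0,-3,0],[0,0,-3,0],[0,0,0,0]]'
```

```text
time_s: 3.15
position: [0.5401, -0.0939, 0.0137]
tcp_rot: [0.0, 0.968, 0.252, 0.0]
wrist_force: [-0.2, 0.4, -0.4]
grip_width: 0.0851
finger_force: 0.0
time_s: 3.95
position: [0.5403, -0.0937, 0.014]
tcp_rot: [0.0, 0.968, 0.252, 0.0]
wrist_force: [-1.9, 0.4, 5.1]
grip_width: 0.0346
finger_force: 61.1
time_s: 4.55
position: [0.5416, -0.0942, 0.1126]
tcp_rot: [0.002, 0.968, 0.252, 0.003]
wrist_force: [0.1, -0.3, -1.5]
grip_width: 0.0346
finger_force: 60.4
```

```bash
python3 -m jog '[[-1.26,3,0,0],[-1.26,3,0,0],[-1.26,3,0,0],[-1.26,3,0,0],[-1.26,3,0,0],[-1.26,3,0,0],[0,0,1,8.34],[0,0,1,8.34],[0,0,1,8.34],[0,0,1,8.34],[0,0,1,8.34],[0,0,0,0],[0,0,0,0]]'
```

```text
time_s: 5.85
position: [0.5616, -0.2877, 0.0584]
tcp_rot: [-0.0, 0.994, -0.107, -0.0]
wrist_force: [-0.4, 0.2, -0.3]
grip_width: 0.0345
finger_force: 60.4
```

```bash
python3 -m jog '[[0,0,1.5,0],[0,0,1.5,0],[0,0,1,0],[0,0,0.5,0],[0,0,0.2,0],[0,0,0,0],[0,0,0,0]]'; python3 -m jog '[[0,0,0,0],[0,0,0,0],[0,0,0,0],[0,0,0,0],[0,0,0,0]]' -1; python3 -m jog '[[0,0,-2,0],[0,0,-3,0],[0,0,-4,0],[0,0,-3,-8],[0,0,-1,-8],[0,0,0,-8.2],[0,0,0,-8.2],[0,0,0,-8.2],[0,0,0,-8.2],[0,0,0,-8.2],[0,0,0,-8.2],[0,0,0,-8.2],[0,0,0,-8.3],[0,0,0,-8.3],[0,0,0,0],[0,0,0,0],[0,0,0,0]]'
python3 - <<'E'
from h import *
a,d,P,p,R=wrist();print(p,yaw(R))
for o in tops(a,d,P,(45,110,40),(85,255,255)): print(delta(p,R,o[3][0][0]/1e3,o[3][0][1]/1e3,.0115))
tops(a,d,P,(108,120,30),(125,255,255))
E
```

```text
time_s: 6.55
position: [0.5619, -0.2879, 0.012]
tcp_rot: [0.0, 0.994, -0.109, 0.0]
wrist_force: [-0.8, 0.6, -0.7]
grip_width: 0.0345
finger_force: 60.5
time_s: 7.05
position: [0.5617, -0.2877, 0.0114]
tcp_rot: [0.0, 0.994, -0.109, 0.0]
wrist_force: [-0.6, -0.4, 0.2]
grip_width: 0.0855
finger_force: 0.0
time_s: 8.75
position: [0.5616, -0.2877, 0.1413]
tcp_rot: [0.0, 0.781, 0.625, -0.0]
wrist_force: [0.2, -0.4, 0.2]
grip_width: 0.0855
finger_force: 0.0
[ 0.56163281 -0.28768879  0.14133499] 77.29985871970658
[254. 189.] 2228 z 0.0289 [array([ 561.3, -287.5]), array([36., 56.]), np.float64(77.8)]
[ 1.000e-02 -4.000e-02  1.298e+01]
```

```bash
python3 -m jog '[[0,0,3,-0.3],[0,0,4,0],[0,0,3,0],[0,0,2,0],[0,0,0.8,0],[0,0,0.5,0],[0,0,0,0],[0,0,0,0]]'; python3 -m jog '[[0,0,0,0],[0,0,0,0],[0,0,0,0],[0,0,0,0],[0,0,0,0],[0,0,0,0]]' 1; python3 -m jog '[[0,0,-0.5,0],[0,0,-1,0],[0,0,-3,0],[0,0,-4,0],[0,0,-5,0],[0,0,-2,0],[0,0,0,0]]'
```

```text
time_s: 9.6
position: [0.5621, -0.288, 0.0094]
tcp_rot: [0.001, 0.779, 0.628, 0.0]
wrist_force: [0.3, 0.4, 0.2]
grip_width: 0.0857
finger_force: 0.0
time_s: 10.2
position: [0.562, -0.288, 0.0094]
tcp_rot: [0.001, 0.778, 0.628, 0.0]
wrist_force: [-0.5, 1.3, 4.6]
grip_width: 0.0545
finger_force: 64.7
time_s: 10.9
position: [0.5626, -0.2884, 0.1677]
tcp_rot: [0.004, 0.778, 0.628, 0.001]
wrist_force: [-0.3, -0.3, 0.3]
grip_width: 0.0546
finger_force: 63.9
```

```bash
python3 -m jog '[[1.5,-0.3,0,0],[3,-0.6,0,0],[3,-0.6,0,0],[3,-0.6,0,0],[3,-0.6,0,0],[3,-0.6,0,0],[3,-0.6,0,0],[3,-0.6,0,0],[3,-0.6,0,0],[3,-0.6,0,0],[3,-0.6,0,0],[3,-0.6,0,0],[2,-0.2,0,0],[0,0,0,0],[0,0,0,0],[0,0,0,0]]'
python3 - <<'E'
from h import *
a,d,P,p,R=wrist();print(p,yaw(R))
cv2.imwrite("pics/w2.png",a[:,:,::-1])
tops(a,d,P,(108,120,30),(125,255,255));tops(a,d,P,(45,110,40),(85,255,255));tops(a,d,P,(0,150,60),(6,255,255),20)
tops(a,d,P,(22,150,90),(34,255,255),10)
E
```

```text
time_s: 12.5
position: [0.5691, 0.0836, 0.1626]
tcp_rot: [-0.0, 0.779, 0.627, -0.001]
wrist_force: [-0.5, -0.3, -0.7]
grip_width: 0.0547
finger_force: 63.9
[0.56910928 0.08357758 0.16260386] 77.72911289622036
[254. 111.] 588 z 0.0851 [array([584.4, 156.5]), array([ 7.6, 43.7]), np.float64(77.6)]
[253. 173.] 726 z 0.0847 [array([572.5, 106. ]), array([ 8.1, 43. ]), np.float64(77.5)]
[472. 217.] 456 z 0.0995 [array([744.6,  34.3]), array([14. , 14.6]), np.float64(78.7)]
[254. 249.] 8193 z 0.182 [array([568.6,  83.8]), array([36.4, 56.4]), np.float64(77.5)]
[496. 303.] 1329 z 0.0275 [array([ 827.8, -128.7]), array([98.1, 18.5]), np.float64(89.8)]
[379. 351.] 492 z 0.0215 [array([ 682.1, -177.7]), array([24.1, 50.2]), np.float64(25.8)]
[306. 141.] 47 z 0.0434 [array([627.6, 119.9]), array([ 3.6, 10.9]), np.float64(79.2)]
```

View pics/w2.png

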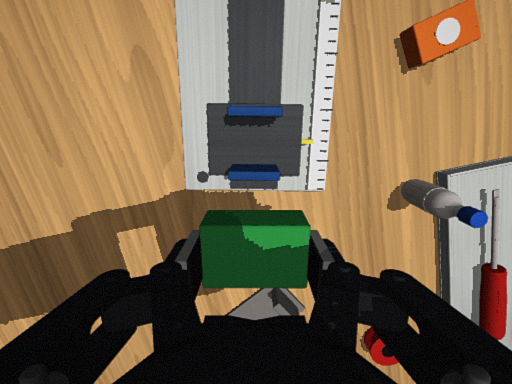

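Wrist view: cheeks at (254,111) and (254,173), pointer at (306,141), blank held squarely at (254,249). The rotation agrees, so I'll shift over the nest and lower in stages.

```bash
python3 -m jog '[[1.5,0,0,0],[2,-0.04,0,0],[1.34,0,0,0],[0,0,2,0],[0,0,2,0],[0,0,1.5,0],[0,0,0.7,0],[0,0,0,0],[0,0,0,0]]'; python3 - <<'E'
from h import *
a,d,P,p,R=wrist();print(p,yaw(R))
tops(a,d,P,(108,120,30),(125,255,255));tops(a,d,P,(45,110,40),(85,255,255))
E
```

```text
time_s: 13.45
position: [0.5799, 0.1316, 0.102]
tcp_rot: [0.0, 0.778, 0.628, 0.0]
wrist_force: [0.8, -0.6, -0.5]
grip_width: 0.0547
finger_force: 63.9
[0.57987495 0.1315917  0.10200171] 77.76874062121522
[254. 186.] 1415 z 0.0847 [array([584.6, 156.7]), array([ 8.1, 43.6]), np.float64(76.2)]
[508. 310.] 93 z 0.0889 [array([738.6,  35.5]), array([10.7,  2.9]), np.float64(82.8)]
[254. 248.] 8222 z 0.1214 [array([579.4, 131.9]), array([36.4, 55.9]), np.float64(77.9)]
```

```bash
python3 -m jog '[[-0.05,0,1,0],[0,0,1.5,0],[0,0,1,0],[0,0,0.7,0],[0,0,0.3,0],[0,0,0.2,0],[0,0,0.15,0],[0,0,0.1,0],[0,0,0,0],[0,0,0,0]]'
```

```text
time_s: 14.5
position: [0.5795, 0.131, 0.052]
tcp_rot: [0.0, 0.778, 0.628, 0.0]
wrist_force: [-0.4, -0.5, -1.4]
grip_width: 0.0545
finger_force: 63.9
```

```bash
python3 -m jog '[[0,0,0.08,0],[0,0,0,0],[0,0,0,0]]'; python3 -m jog '[[0,0,0,0],[0,0,0,0],[0,0,0,0],[0,0,0,0],[0,0,0,0],[0,0,0,0]]' -1; python3 -m jog '[[0,0,-1,0],[0,0,-2,0],[0,0,-3,0],[0,0,-4,0],[0,0,-3,0],[-3,0,0,0],[-3,0,0,0],[0,0,0,0],[0,0,0,0],[0,0,0,0]]'; python3 - <<'E'
from h import *
a,d,P,p,R=wrist();print(p,yaw(R))
tops(a,d,P,(108,120,30),(125,255,255));tops(a,d,P,(45,110,40),(85,255,255));tops(a,d,P,(0,150,60),(6,255,255),20);tops(a,d,P,(22,150,90),(34,255,255),10)
E
```

```text
time_s: 14.8
position: [0.5795, 0.131, 0.0513]
tcp_rot: [0.0, 0.778, 0.628, 0.0]
wrist_force: [-1.0, -0.2, 2.8]
grip_width: 0.0542
finger_force: 64.2
time_s: 15.4
position: [0.5793, 0.131, 0.051]
tcp_rot: [-0.0, 0.778, 0.628, -0.0]
wrist_force: [0.5, -0.0, 0.1]
grip_width: 0.0854
finger_force: 0.0
time_s: 16.4
position: [0.5668, 0.073, 0.1813]
tcp_rot: [0.0, 0.778, 0.628, 0.0]
wrist_force: [-0.1, 0.0, 0.7]
grip_width: 0.0854
finger_force: 0.0
[0.56678575 0.07297212 0.18131011] 77.79173936151318
[255.  98.] 499 z 0.0851 [array([584.5, 156.4]), array([ 7.9, 43.4]), np.float64(76.5)]
[254. 158.] 592 z 0.0848 [array([573. , 105.9]), array([ 8.2, 43.3]), np.float64(76.9)]
[459. 198.] 374 z 0.0997 [array([745.1,  34.4]), array([13.9, 15. ]), np.float64(74.4)]
[254. 129.] 2486 z 0.0711 [array([578.9, 130.6]), array([35.2, 55.9]), np.float64(77.7)]
[486. 280.] 819 z 0.0277 [array([ 827.9, -120.9]), array([82.4, 18.4]), np.float64(89.9)]
[304. 129.] 39 z 0.0438 [array([627.6, 119.4]), array([ 3.1, 11.6]), np.float64(77.6)]
```

Blank is seated (top at 71 mm, centre within 1 mm). Next I'll close the fingers and drop behind the -y cheek.

```bash
python3 -m jog '[[-1,-0.07,0,0],[0,0,0,0],[0,0,0,0],[0,0,0,0],[0,0,3,0],[0,0,3,0],[0,0,3,0],[0,0,2,0],[0,0,1,0],[0,0,0,0],[0,0,0,0]]' 1; python3 -m jog '[[0.5,0,0,0],[0.5,0,0,0],[0.5,0,0,0],[0.3,0,0,0],[0.3,0,0,0],[0.3,0,0,0],[0.3,0,0,0],[0,0,0,0],[0,0,0,0]]'
python3 - <<'E'
from h import *
a,d,P,p,R=wrist();print(p,yaw(R))
cv2.imwrite("pics/w3.png",a[:,:,::-1])
tops(a,d,P,(108,120,30),(125,255,255))
for n in("scene","side"):
    b,e=snap(n);Q=cloud(n,e);print(n);tops(b,e,Q,(108,120,50),(125,255,255),tol=.006);tops(b,e,Q,(0,150,60),(6,255,255),20)
E
```

```text
time_s: 17.55
position: [0.5644, 0.0627, 0.0619]
tcp_rot: [0.0, 0.778, 0.628, 0.001]
wrist_force: [-0.4, 0.1, 1.4]
grip_width: -0.0004
finger_force: 0.0
time_s: 18.45
position: [0.5695, 0.0891, 0.061]
tcp_rot: [-0.0, 0.778, 0.628, -0.0]
wrist_force: [-0.4, -0.5, 0.1]
grip_width: 0.0005
finger_force: 0.0
[0.5695454  0.08909644 0.06099671] 77.7692136660647
[256. 117.] 1918 z 0.085 [array([584.5, 156.3]), array([ 7.9, 43.6]), np.float64(77.5)]
[255. 222.] 2399 z 0.0846 [array([572.7, 106.1]), array([ 8.6, 43. ]), np.float64(77.4)]
scene
[240.   7.] 384 z -0.1096 [array([ -823.5, -1590.2]), array([ 83.3, 157.7]), np.float64(38.6)]
[301. 227.] 84 z 0.0857 [array([576., 106.]), array([10.2, 39.2]), np.float64(78.6)]
[319. 247.] 134 z 0.0845 [array([587.9, 160.4]), array([ 6.2, 41.6]), np.float64(78.9)]
[ 93. 252.] 84 z 0.0337 [array([ 891.2, -175.3]), array([30. , 14.6]), np.float64(0.7)]
[175. 213.] 306 z 0.023 [array([ 695.1, -170.1]), array([50.6, 43.7]), np.float64(55.3)]
[133. 253.] 384 z 0.0285 [array([ 833. , -126.1]), array([97.6, 19. ]), np.float64(89.5)]
[322. 310.] 29 z 0.0456 [array([674.9, 242.5]), array([6.1, 9.1]), np.float64(87.0)]
side
[224. 209.] 135 z 0.0854 [array([572.9, 105.8]), array([ 7.7, 42.3]), np.float64(79.5)]
[201. 220.] 194 z 0.0854 [array([584.8, 157.4]), array([ 6.1, 44.1]), np.float64(74.5)]
[272. 163.] 251 z 0.0239 [array([ 695.1, -172.9]), array([44.7, 52. ]), np.float64(42.0)]
[ 31. 225.] 244 z 0.0752 [array([820.1, 399.9]), array([39. , 37.7]), np.float64(28.1)]
[143. 232.] 37 z 0.0451 [array([672.2, 240.4]), array([ 6.3, 13.8]), np.float64(75.6)]
```

View pics/w3.png

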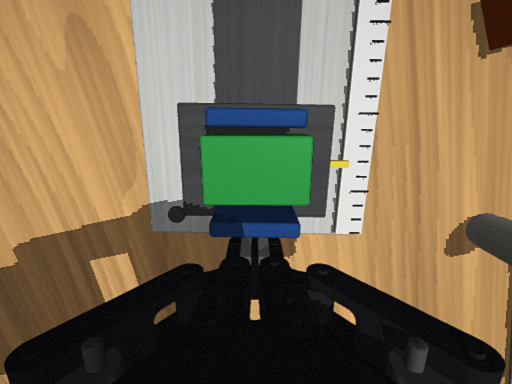

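Fingers are just behind the near cheek (255,222), blank seated at (255,170), not yet touching. I'll push slowly and check.

```bash
python3 -m jog '[[0.1,0,0,0],[0.2,0,0,0],[0.3,0,0,0],[0.4,0,0,0],[0.5,0,0,0],[0.5,0,0,0],[0.5,0,0,0],[0.5,0,0,0],[0.5,0,0,0],[0.5,0,0,0],[0.5,0,0,0],[0.5,0,0,0],[0.5,0,0,0],[0.5,0,0,0],[0.3,0,0,0],[0.2,0,0,0],[0,0,0,0],[0,0,0,0]]'
python3 - <<'E'
from h import *
a,d,P,p,R=wrist();print(p,yaw(R))
tops(a,d,P,(108,120,30),(125,255,255));tops(a,d,P,(45,110,40),(85,255,255));print('mark');tops(a,d,P,(0,150,60),(6,255,255),20);print('ptr');tops(a,d,P,(22,150,90),(34,255,255),10)
E
```

```text
time_s: 20.4
position: [0.584, 0.1518, 0.0611]
tcp_rot: [0.001, 0.779, 0.628, -0.0]
wrist_force: [2.1, -5.7, -0.7]
grip_width: 0.0002
finger_force: 2.3
[0.58400082 0.15175351 0.0610699 ] 77.74771702723405
[256. 123.] 1882 z 0.085 [array([598.3, 216.8]), array([ 7.9, 43.6]), np.float64(76.9)]
[255. 227.] 2435 z 0.0845 [array([586.6, 166.3]), array([ 8.9, 43.3]), np.float64(77.1)]
[256. 173.] 7916 z 0.0709 [array([592.8, 191.3]), array([36. , 56.2]), np.float64(77.5)]
mark
[379.  47.] 406 z 0.0443 [array([671.1, 240.5]), array([ 7.7, 13.9]), np.float64(76.6)]
ptr
[338. 167.] 128 z 0.0434 [array([641.4, 180.2]), array([ 4.2, 11.4]), np.float64(75.6)]
```

```bash
python3 -m jog '[[0.2,0,0,0],[0.4,0,0,0],[0.5,0.01,0,0],[0.5,0,0,0],[0.5,0.01,0,0],[0.5,0,0,0],[0.5,0.01,0,0],[0.5,0,0,0],[0.5,0.01,0,0],[0.4,0,0,0],[0.2,0,0,0],[0.1,0,0,0],[0,0,0,0],[0,0,0,0],[0,0,0,0],[0,0,0,0]]'
cat > m.py <<'E'
from h import *
a,d,P,p,R=wrist();print(p,yaw(R))
c=tops(a,d,P,(108,120,30),(125,255,255));g=tops(a,d,P,(45,110,40),(85,255,255));m=tops(a,d,P,(0,150,60),(6,255,255),60);y=tops(a,d,P,(22,150,90),(34,255,255),10)
t=np.radians(77.2);u=np.array([np.cos(t),np.sin(t)])
M=np.array(m[0][3][0]);C=(np.array(c[0][3][0])+np.array(c[1][3][0]))/2
print("short by nest",(M-C)@u,"by pointer",(M-np.array(y[0][3][0]))@u,"blank",(np.array(g[0][3][0])-C)@u)
E
python3 m.py
```

```text
time_s: 22.05
position: [0.5948, 0.1983, 0.0611]
tcp_rot: [0.001, 0.779, 0.628, 0.0]
wrist_force: [3.6, -5.8, -0.1]
grip_width: 0.0002
finger_force: 2.7
[0.59477576 0.19828861 0.06106897] 77.73370910064011
[256. 123.] 1869 z 0.085 [array([609.1, 263.3]), array([ 8. , 43.4]), np.float64(76.8)]
[255. 227.] 2455 z 0.0845 [array([597.4, 213.1]), array([ 8.7, 43.2]), np.float64(77.3)]
[256. 173.] 7907 z 0.0709 [array([603.6, 237.8]), array([36., 56.]), np.float64(77.6)]
[368. 138.] 319 z 0.0441 [array([671.5, 240.7]), array([ 7.5, 14. ]), np.float64(77.2)]
[338. 167.] 129 z 0.0436 [array([652.2, 226.8]), array([ 4.1, 11.5]), np.float64(76.2)]
short by nest 17.50643425849032 by pointer 17.824698507596402 blank -0.3055343302107279
```

At rest 17.6 mm short, so now small taps.

```bash
python3 -m jog '[[0,0,0,0],[0.2,0,0,0],[0.2,0,0,0],[0,0,0,0],[0.2,0.01,0,0],[0.2,0,0,0],[0,0,0,0],[0.2,0.01,0,0],[0.2,0,0,0],[0,0,0,0],[0,0,0,0],[0,0,0,0],[0,0,0,0]]'; python3 m.py | tail -1
```

```text
time_s: 23.4
position: [0.5975, 0.21, 0.0611]
tcp_rot: [0.001, 0.779, 0.627, -0.0]
wrist_force: [2.7, -5.9, -0.6]
grip_width: -0.0001
finger_force: 2.7
short by nest 5.606398246531268 by pointer 5.938643888636496 blank -0.26128844483952374
```

```bash
python3 -m jog '[[0.2,0,0,0],[0,0,0,0],[0.2,0,0,0],[0,0,0,0],[0.1,0,0,0],[0,0,0,0],[0,0,0,0],[0,0,0,0]]'; python3 m.py
```

```text
time_s: 24.25
position: [0.5985, 0.2147, 0.0611]
tcp_rot: [0.001, 0.779, 0.627, -0.0]
wrist_force: [3.0, -6.8, -0.8]
grip_width: 0.0
finger_force: 3.1
[0.59854441 0.21468307 0.06110645] 77.72429588679344
[256. 123.] 1878 z 0.085 [array([612.9, 279.9]), array([ 8. , 43.7]), np.float64(77.5)]
[255. 227.] 2460 z 0.0846 [array([601.2, 229.4]), array([ 8.5, 43.2]), np.float64(76.9)]
[256. 173.] 7907 z 0.071 [array([607.4, 254.1]), array([36.1, 56.1]), np.float64(77.7)]
[364. 165.] 320 z 0.0441 [array([671.5, 240.7]), array([ 7.6, 14.1]), np.float64(77.8)]
[339. 167.] 134 z 0.0435 [array([656.5, 243. ]), array([ 4. , 11.5]), np.float64(78.9)]
short by nest 0.680835674114046 by pointer 1.0686430676437668 blank -0.4453009044069395
```

About 0.9 mm short, well within tolerance. I'll back off and rise.

```bash
python3 -m jog '[[-0.3,0,0,0],[-1,0,0,0],[-2,0,0,0],[-1.5,0,0,0],[0,0,-2,0],[0,0,-4,0],[0,0,-4,0],[0,0,-2,0],[0,0,0,0],[0,0,0,0],[0,0,0,0]]'; python3 m.py && python3 -c "
from h import *
b,e=snap('scene');cv2.imwrite('pics/end.png',cv2.resize(b[:,:,::-1],(800,600)))"
```

```text
time_s: 25.4
position: [0.5869, 0.1688, 0.1795]
tcp_rot: [-0.001, 0.778, 0.628, -0.001]
wrist_force: [0.0, 0.2, -0.5]
grip_width: 0.0001
finger_force: 0.0
[0.58687165 0.16884155 0.1794862 ] 77.75589195085891
[258.  61.] 561 z 0.0852 [array([612.8, 279.8]), array([ 8.1, 43.1]), np.float64(76.4)]
[257. 126.] 500 z 0.0851 [array([601.6, 229.3]), array([ 7.6, 43.3]), np.float64(77.7)]
[441. 293.] 321 z 0.0994 [array([744.9,  34.9]), array([13.7, 14.6]), np.float64(72.4)]
[508. 374.] 69 z 0.0315 [array([ 873.7, -176.4]), array([ 1.9, 14.8]), np.float64(1.3)]
[257.  95.] 2768 z 0.0712 [array([607.6, 254.2]), array([35.3, 55.8]), np.float64(77.7)]
[324.  98.] 111 z 0.0444 [array([671.5, 240.3]), array([ 6.6, 13.7]), np.float64(78.0)]
[471. 327.] 244 z 0.0268 [array([827.7, -92.5]), array([26. , 14.9]), np.float64(89.9)]
[309.  99.] 45 z 0.0436 [array([656.5, 243.1]), array([ 3.8, 11. ]), np.float64(78.5)]
short by nest 0.3301898855613338 by pointer 0.5965597999006016 blank -0.21661159283830816
```

View pics/end.png

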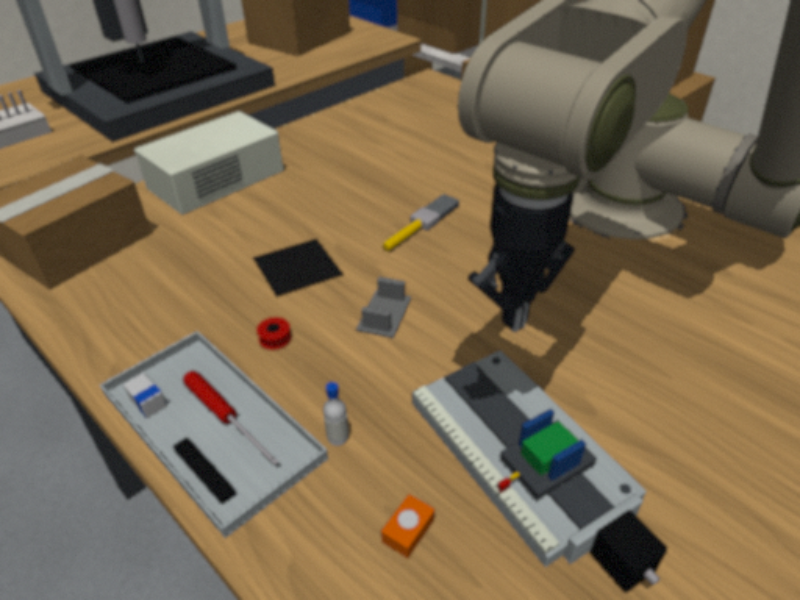

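The picture shows the yellow pointer level with the red mark at (508,480), the blank between the cheeks at (550,447), the other objects unmoved and the arm clear.

```bash
python3 -c "
from station import workorder
print(workorder.finish_job())"
```

```text
the job is handed in; nothing more can be done
None
```

The blank lies flat between the cheeks, the carriage stands with its pointer about 0.5 mm short of the red mark (tolerance 4 mm), nothing else was moved, and the job is handed in at about 25 s; no verdict was returned.

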